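# Tip wooden balls into a pot under a low shelf and cover it

## Robot

A 6-joint arm with a two-finger parallel gripper is mounted at the origin on the work surface; the furniture and walls round the work are solid. World frame = base frame: x ahead of the robot, y to its left, z up, the work surface at z = 0. Lengths are in mm, angles in rad, forces in N, time in s.
With the tool pointing down it reaches from about 325 to 875 mm from the base axis. Payload 4.4 kg.
Tool frame: the origin (TCP) lies on the centre line of the jaws, within the pads' length; the fingertips stand ahead of it and the grasp point (between the pads) lies 6 mm ahead of it (ctrl.tcp_to_tips is the z of the fingertips in the tool frame, in mm); z points along the fingers, y is the line along which they close (so a half turn about z gives the same grasp; the last joint's range is limited). The gripper opens to 85 mm and grips with 20 to 120 N. Pads are 22 mm wide; open, the fingers measure 114 mm over their backs; the gripper's body (76 mm by 85 mm) begins 54 mm behind the grasp point. The pads swing forward as they close: fully open they stand 13 mm farther back than shut.
Start: joints at [1.034, 0.207, 1.542, -0, 1.393, -0.15], TCP at [216.915, 532.518, 256.282] pointing down, gripper open.
Joint ranges: [-2.73, 2.73], [-0.86, 2.22], [0.23, 2.46], [-1.11, 4.25], [0.08, 2.63], [-2.82, 2.82]. Speed limits (rad/s): [2.79, 2.79, 3.14, 3.14, 3.14, 3.14].

## Interface

Orientations are given as a 3x3 rotation matrix whose columns are the frame's x, y, z axes.
In Python, from plant import ctrl, sensors, optics gives the robot as it stands. Calls block until the motion is done:
- ctrl.move_ptp(position, orientation): joint-space move of the TCP to a pose.
- ctrl.move_l(position, rot=None, vel=150, threshold=None): straight line of the TCP; rot=None keeps the orientation; vel is the mean speed in mm/s. With threshold (N) it stops when the force on the tool has changed by that much, and returns True; else False.
- ctrl.set_joints(angles): joint-space move.
- ctrl.gripper_to(opening, force=None): finger opening in mm; force is the grip in N (None keeps the last); returns when the fingers have stopped.
- ctrl.hold(seconds).
- ctrl.solve_ik(position, orientation): joint angles nearest the present ones, or None.
- sensors.read_state(): the state.
- optics.grab_frame(name): name is "scene" or "side" or "wrist"; returns (picture, depth): 400x640x3 uint8, red, green, blue; 400x640 float32, mm along the optical axis (not along the pixel's ray), 0 where there is no reading.
- optics.camera_params(name): a dict with "mtx" (3x3 intrinsics, pixels), "R" (3x3) and "t" (3): a world point X has camera coordinates R X + t; the wrist camera has in their place "T_tool_cam" (4x4, takes a point from camera to tool coordinates, whose origin is the TCP and whose axes are the flange's). Camera axes: x right, y down, z forward; pixel columns grow to the right and rows downward; lengths in mm; the calibration is good to about 2 mm. A picture is of the moment at which its call begins: read the wrist's pose just before it. camera_params takes no time and is no camera call.
A pose or a line that the arm cannot do raises ctrl.MotionError and nothing moves.
- ctrl.finish_job(): hands the job in; it is judged then, once.
The state is a dict: "t": time; "q": joint angles; "qvel": joint speeds; "tau": joint torques, N m; "eef_pos": TCP position; "eef_rot": TCP orientation; "force": force on the tool from outside, world axes, zero at the start; "wrist_torque": the same for the moment, N m; "grip_width": finger opening in mm; "grasp_force": force on a finger pad.
Only numpy, scipy, OpenCV 4.12 (cv2) and the standard library are available. Lean on these libraries where they do the work, as an engineer would, in place of code of your own. Each camera call takes 0.05 s, during which the arm holds its last target. There are 200 camera calls.

## Task

Push the tray with the clay pot fully in under the low shelf, then swing the red-pegged crank so that the blue cup tips all four wooden balls into the pot without the cup hitting the shelf above it. Then bring the cup back level and draw the tray fully out again, and gently set the dark wooden lid on the pot so that it sits seated and level. Do not disturb the shelf, the duck or the small clay pot.

Things in the scene. Friction and masses are not known exactly. Their poses are not given: they have to be found in the camera images.
- stand: Fixed plywood filling stand. Its origin lies on the table straight below the crank's axle, midway between the two bearing posts; z up; its x axis points in under the shelf (the front, open side is at -x), the cup lies at -y and the pot's line at y = +22 mm. Base board 10 mm thick, x from -350 to +80 mm, y from -62 to +80 mm. Posts at x = -60 and +60 mm carry the axle 130 mm above the table. A catch board stands on the base at y = +76 mm, x from -50 to +50 mm, up to 180 mm.
- tray (a joint): Slide of the light wooden tray along the stand's x axis, m: 0 = fully out (start; pot clear in front of the shelf), 0.19 = fully in (pot centre under the pouring lip, x = 0). Stays where left; about 1.5 N moves it.
- tray_tab (a point): Centre of the top edge of the green upright tab at the tray's front end: 14 mm thick (along stand x), 60 mm wide, top 125 mm above the table, upper 80 mm free on both faces. Pot centre: 145 mm behind it (stand +x) and 25 mm to stand -y; 92 mm free between tab and rim. With the tray in, it stands beside the crank's hub (stand y = 0, 130 mm high): hold it near its top.
- crank (a joint): Angle of crank and cup about the axle, rad: 0 = cup level (start), growing as the cup tips. Stiff enough to stay where left (about 3 N at the peg). The balls roll over the ramp (35 degrees to the cup's floor) from about 0.65 and have all left by about 0.75; the cup's back edge meets the shelf at 0.95.
- crank_peg (a point): Middle of the red peg of the crank: horizontal rod along the stand's x, diameter 14 mm, 50 mm long (its free length 40 mm), 125 mm in front of the stand's origin (x = -125 mm), so in front of the shelf's front edge (x = -55 mm). It is 90 mm from the axle: at angle a it stands at stand y = -90 cos(a + 45 deg) mm and 130 + 90 sin(a + 45 deg) mm above the table, so it moves to stand +y as the cup tips.
- crank_axle (a point): Point on the axle line (which runs along the stand's x axis, 130 mm above the table) in the peg's plane.
- cup: Blue tipping cup in one piece with the crank, 76 mm wide (stand x), 98 mm from the axle to its back edge, 26 mm deep; its lip is on the axle line. Origin on the axle at stand x = 0; axes as the stand's when level. Tips about the stand's x axis.
- riser: Loose low shelf over the stand, 4 kg: wooden board 130 mm (stand x from -55 to +75 mm) by 245 mm (y from -135 to +110 mm) on four thin legs, underside 210 mm and top 226 mm above the table; two ribbon spools (red, gold, up to 30 mm high) lie on its rear half. Origin on the table at the stand's origin, axes as the stand's.
- pot: Clay pot standing on the tray between four low strips: 75 mm high, rim 92 mm outside and 82 mm inside diameter, origin at its underside (16 mm above the table when on the tray), z up.
- pot_rim (a point): Centre of the pot's rim plane, 75 mm above its underside.
- pot_mid (a point): Point on the pot's axis, 36 mm above its underside.
- lid: Dark wooden lid, 92 mm diameter: a 70 mm plug 6 mm deep underneath, a 7 mm disc on it, and on top a round knob 24 to 26 mm in diameter, from 14 to 45 mm above the origin; no other thing has a knob. Origin at the centre of the plug's underside; z up. Seated on the pot, the disc lies on the rim, so the origin is 6 mm below the rim plane. The plug has 6 mm play all round.
- rubber_duck: Yellow rubber duck, 56x46x42 mm, loose on the table; origin at its underside.
- mini_pot: Small clay pot, 58 mm across, 45 mm high, loose on the table; origin at its underside.
- ball0_center (a point): Centre of a loose light wooden ball, 30 mm diameter; the four start in the cup.
- ball1_center (a point): Centre of a loose light wooden ball, 30 mm diameter; the four start in the cup.
- ball2_center (a point): Centre of a loose light wooden ball, 30 mm diameter; the four start in the cup.
- ball3_center (a point): Centre of a loose light wooden ball, 30 mm diameter; the four start in the cup.
Things that resemble listed ones, but are neither listed nor needed, are in the scene too. Of the things shaped like the lid, the wooden one is meant.

How it is judged:
By the outcome, as a careful person would: the job done as asked, in the order asked, and still so for the second after the job is handed in, with the robot touching nothing.
It also fails if it takes over 72 s, if anything falls off the work surface, if the arm or the gripper's body presses on something with over 40 N, if the wrist force passes 120 N, or if a joint passes its speed limit or range.

## Working session

There is one attempt and no reset: what is moved stays moved. The work goes in short steps, each a Python script; the robot and the scene stay as the last script left them, time stands still between calls to the robot, and variables do not carry over. Pictures are saved under pics/ and viewed, at most 10 in all, crops included, and the job is handed in when it is done.

```bash
ls; mkdir -p pics
python3 - <<'E'
from plant import ctrl, sensors, optics
import cv2,numpy as np,pickle
D={}
for n in("scene","side"):
    p,d=optics.grab_frame(n);D[n]=(p,d,optics.camera_params(n))
    cv2.imwrite(f"pics/{n}0.png",p[:,:,::-1])
    c=D[n][2];print(n,-np.array(c["R"]).T@c["t"])
pickle.dump(D,open("d0.pkl","wb"))
s=sensors.read_state();print(s["t"],s["eef_pos"],s["eef_rot"],ctrl.tcp_to_tips,s["grip_width"])
E
```

```text
pics
scene [ 337.52715434 -750.75746229 1251.31030538]
side [1313.72177196  429.41887193  917.65142245]
0.1 [216.58722449 531.96138391 255.19688387] [[-9.26122040e-01  3.77222475e-01 -1.08257683e-03]
 [ 3.77223901e-01  9.26120270e-01 -1.83689962e-03]
 [ 3.09676524e-04 -2.10956708e-03 -9.99997727e-01]] 25.0 85.47275530904342
```

View pics/scene0.png

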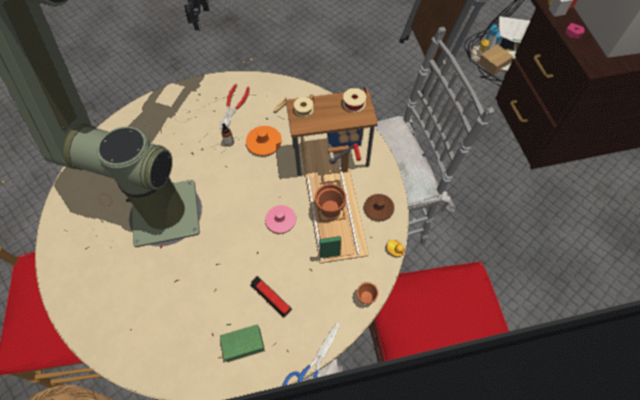

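View pics/side0.png

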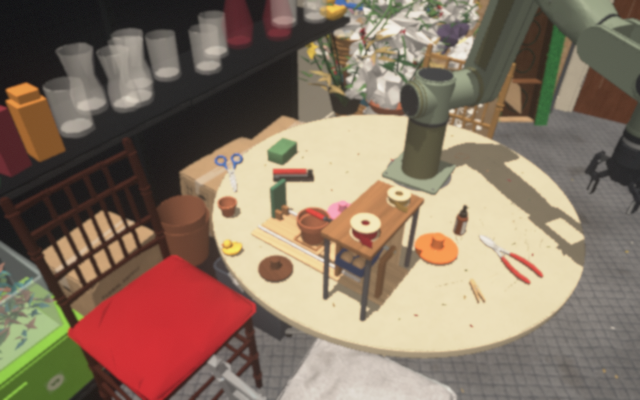

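The scene picture shows three lid shapes: orange (263,140), pink (281,218) and dark brown (378,207). The brown one fits "dark wooden". The stand, with the shelf, is at about (330,150). I'll enlarge that area.

```bash
cat > h.py <<'E'
import numpy as np,cv2,pickle
def ray(c,u,v,z):
    "world point on plane z seen at pixel u,v"
    R=np.array(c["R"]);t=np.array(c["t"]).ravel();o=-R.T@t
    d=R.T@np.linalg.inv(c["mtx"])@[u,v,1]
    return o+d*(z-o[2])/d[2]
def cloud(d,c):
    v,u=np.indices(d.shape);P=np.stack([u*d,v*d,d],-1)@np.linalg.inv(c["mtx"]).T
    return (P-np.array(c["t"]).ravel())@np.array(c["R"])
def proj(c,X):
    p=np.array(c["mtx"])@(np.array(c["R"])@np.array(X,float)+np.array(c["t"]).ravel());return p[:2]/p[2]
E
python3 - <<'E'
from h import *
D=pickle.load(open("d0.pkl","rb"))
p,d,c=D["scene"];C=cloud(d,c)
im=cv2.resize(p[80:280,255:455][:,:,::-1],(600,600),interpolation=cv2.INTER_CUBIC);cv2.imwrite("pics/crop_s.png",im)
p2,d2,c2=D["side"];C2=cloud(d2,c2)
im=cv2.resize(p2[150:310,220:440][:,:,::-1],(800,582),interpolation=cv2.INTER_CUBIC);cv2.imwrite("pics/crop_d.png",im)
# shelf board from depth: top z 226
for nm,C_ in(("scene",C),("side",C2)):
    m=(abs(C_[...,2]-226)<6)&(C_[...,0]>350)&(C_[...,0]<900)
    n,l,s,ce=cv2.connectedComponentsWithStats(m.astype(np.uint8));k=1+np.argmax(s[1:,4])
    P=C_[l==k];print(nm,s[k],P.mean(0),cv2.minAreaRect(P[:,:2].astype(np.float32)))
E
```

```text
scene [ 286   90   92   47 2509] [529.88492289  74.78006141 226.45162626] ((535.6224975585938, 88.04698181152344), (136.31298828125, 245.10560607910156), 85.99430084228516)
side [ 321  180  104   78 3003] [549.88705559  91.12416968 226.80602173] ((535.3590698242188, 90.81332397460938), (131.23028564453125, 248.05099487304688), 86.45138549804688)
```

View pics/crop_s.png

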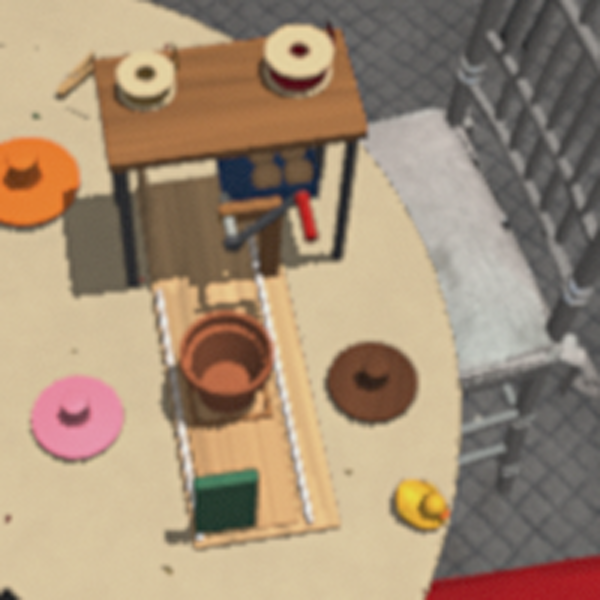

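View pics/crop_d.png

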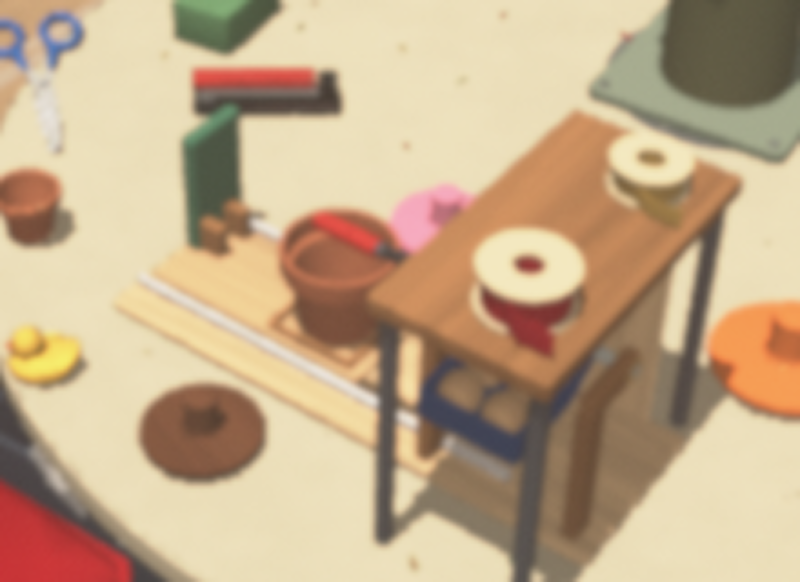

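Run:
```python
from h import *
from scipy.optimize import least_squares
D=pickle.load(open("d0.pkl","rb"))
c=D["scene"][2];c2=D["side"][2]
S=lambda u,v:(255+u/3,80+v/3); T=lambda u,v:(220+u/3.636,150+v/3.636)
obs=[(c,(-350,80,10),S(195,548)),(c,(-350,-62,10),S(338,525)),(c,(-125,-63.6,193.6),S(306,216)),(c,(-335,47,125),S(226,474)),(c,(-190,22,91),S(227,346)),
(c2,(-125,-63.6,193.6),T(345,232)),(c2,(-335,47,125),T(211,130)),(c2,(-350,-62,10),T(115,303)),(c2,(-190,22,91),T(342,243)),
(c,(-55,110,226),S(109,158)),(c,(-55,-135,226),S(367,128)),(c2,(-55,-135,226),T(370,297))]
def W(p,s):
    a=p[2];return [p[0]+np.cos(a)*s[0]-np.sin(a)*s[1],p[1]+np.sin(a)*s[0]+np.cos(a)*s[1],s[2]]
f=lambda p:np.concatenate([proj(k,W(p,s))-o for k,s,o in obs])
r=least_squares(f,[525,75,1.5],x_scale=[1,1,.01],loss="soft_l1");print(r.x,np.degrees(r.x[2]));print(f(r.x).reshape(-1,2).round(1))
p=r.x
print("tab",W(p,(-335,47,125)),"pot",W(p,(-190,22,91)),"peg",W(p,(-125,-63.6,193.6)),"boardc",W(p,(10,-12.5,226)))
# lid: knob top z45, disc top z13
for k,(u,v),z in((c,S(370,371),45),(c,S(372,383),13),(c2,T(203,410),45),(c2,T(203,431),13)):print(ray(k,u,v,z))
for n in("scene","side"):
    d=D[n];C=cloud(d[1],d[2]);L=ray(c,*S(372,383),13)
    m=(np.hypot(C[...,0]-L[0],C[...,1]-L[1])<70)
    for lo,hi in((5,22),(36,55)):
        q=C[m&(C[...,2]>lo)&(C[...,2]<hi)];print(n,len(q),q.mean(0),(q.min(0)+q.max(0))/2,np.ptp(q,0))
# duck, minipot
print("duck",ray(c,*S(420,505),20),"mini",ray(c,367,293,30))
```

```text
[522.76074508  84.47992155   1.51322123] 86.70119011226633
[[-0.5 -1.5]
 [ 0.9 -1.6]
 [-0.   0.6]
 [-0.1 -0.4]
 [-0.4  0.4]
 [-0.   0.1]
 [ 0.1 -1.8]
 [-0.8 -0.4]
 [-0.   0.9]
 [-0.8  1.2]
 [ 0.4 -0.7]
 [-0.4 -0.1]]
tab [np.float64(456.5616213605839), np.float64(-247.26045287180895), 125] pot [np.float64(489.86397371445014), np.float64(-103.93929837011322), 91] peg [np.float64(579.0624493995427), np.float64(-43.97270820979191), 193.6] boardc [np.float64(535.8154656337842), np.float64(93.74406054101861), 226]
[ 627.92084309 -136.34418968   45.        ]
[ 633.79175581 -133.71721063   13.        ]
[ 646.24337852 -117.01279146   45.        ]
[ 638.50589022 -124.49017894   13.        ]
scene 646 [ 630.06326514 -133.83548692   13.21588402] [ 629.25378914 -131.27855201   13.36703762] [129.88357962 124.05913424  16.73223409]
scene 62 [ 633.66785295 -132.55790277   44.4151969 ] [ 634.31912609 -130.92571313   43.42069668] [24.05840282 27.70362487 14.19393353]
side 707 [ 635.10129369 -124.51202881   14.00229336] [ 630.1066589  -121.37217014   13.53356986] [131.89358219 105.59097103  16.90564591]
side 73 [ 636.3897893  -127.14102169   44.29021778] [ 634.00247253 -128.36823764   42.95434502] [29.40145574 26.5412287  13.2404496 ]
duck [ 640.1484216  -273.98963484   20.        ] mini [ 526.38374586 -385.65021671   30.        ]
```

The stand fit is good, about 1 px (2–3 mm). The crop confirms the dark wooden lid at scene (378,207). I'll go high over the shelf and refine the tab, rim and lid positions with the wrist depth image.

```bash
cat >> h.py <<'E'
def Rz(deg):
    a=np.radians(deg);s,c=np.sin(a),np.cos(a)
    return np.array([[-s,c,0],[c,s,0],[0,0,-1.]])
ST=[522.8,84.5,1.5132]
def W(s,p=None):
    p=ST if p is None else p
    a=p[2];return np.array([p[0]+np.cos(a)*s[0]-np.sin(a)*s[1],p[1]+np.sin(a)*s[0]+np.cos(a)*s[1],s[2]])
def wrist(optics,sensors,png=None):
    s=sensors.read_state();p,d=optics.grab_frame("wrist");c=optics.camera_params("wrist");T=np.array(c["T_tool_cam"])
    if png:cv2.imwrite(png,p[:,:,::-1])
    v,u=np.indices(d.shape);P=np.stack([u*d,v*d,d],-1)@np.linalg.inv(c["mtx"]).T
    X=(P@T[:3,:3].T+T[:3,3])@np.array(s["eef_rot"]).T+s["eef_pos"];X[d==0]=np.nan
    return p,X
def near(X,c,r,lo,hi):
    m=(np.hypot(X[...,0]-c[0],X[...,1]-c[1])<r)&(X[...,2]>lo)&(X[...,2]<hi);return X[m]
E
python3 - <<'E'
from h import *
from plant import ctrl,sensors,optics
s=sensors.read_state();p=s["eef_pos"]
A=np.degrees(ST[2])
for yaw in (A-90,A,A+90):
    for q in((-335,47,114),(-145,47,114),(-132,-64,200)):print(round(yaw),q,np.round(ctrl.solve_ik(W(q),Rz(yaw)),2))
ctrl.move_l([p[0],p[1],400],vel=300)
h=W((-270,0,330));ctrl.move_ptp(h,Rz(A))
pic,X=wrist(optics,sensors,"pics/w1.png")
for nm,c,r,lo,hi in(("tab",W((-335,47,125)),45,117,133),("rim",W((-190,22,91)),60,86,98),("knob",[634,-130],25,38,52),("disc",[634,-130],60,8,20)):
    q=near(X,c,r,lo,hi)
    if len(q)>20:print(nm,len(q),q.mean(0).round(1),cv2.minAreaRect(q[:,:2].astype(np.float32)),cv2.minEnclosingCircle(q[:,:2].astype(np.float32)),c)
print(sensors.read_state()["t"],h)
E
```

```text
-3 (-335, 47, 114) [-0.66  0.26  1.8  -0.    1.08 -0.61]
-3 (-145, 47, 114) [-0.31  0.16  1.92 -0.    1.06 -0.25]
-3 (-132, -64, 200) [-0.24  0.27  1.58 -0.    1.29 -0.18]
87 (-335, 47, 114) [-0.66  0.26  1.8  -0.    1.08 -2.18]
87 (-145, 47, 114) [-0.31  0.16  1.92 -0.    1.06 -1.82]
87 (-132, -64, 200) [-0.24  0.27  1.58 -0.    1.29 -1.75]
177 (-335, 47, 114) [-0.66  0.26  1.8  -0.    1.08  2.54]Traceback (most recent call last):
  File "<stdin>", line 6, in <module>
    return _wrapfunc(a, 'round', decimals=decimals, out=out)
    return _wrapit(obj, method, *args, **kwds)
    result = getattr(arr, method)(*args, **kwds)
TypeError: unsupported operand type(s) for *: 'NoneType' and 'float'
```

Run:
```python
from h import *
from plant import ctrl,sensors,optics
s=sensors.read_state();p=s["eef_pos"]
A=np.degrees(ST[2])-180
ctrl.move_l([p[0],p[1],400],vel=300)
h=W((-270,0,330));ctrl.move_ptp(h,Rz(A))
pic,X=wrist(optics,sensors,"pics/w1.png")
for nm,c,r,lo,hi in(("tab",W((-335,47,125)),45,117,133),("rim",W((-190,22,91)),60,86,98),("knob",[634,-130],25,38,52),("disc",[634,-130],60,8,20)):
    q=near(X,c,r,lo,hi)
    if len(q)>20:print(nm,len(q),q.mean(0).round(1),cv2.minAreaRect(q[:,:2].astype(np.float32)),cv2.minEnclosingCircle(q[:,:2].astype(np.float32)),c)
print(sensors.read_state()["t"],h)
```

```text
tab 537 [ 457.5 -248.7  124.4] ((455.8929748535156, -249.52903747558594), (14.283185005187988, 58.77927017211914), 86.80433654785156) ((455.8674621582031, -249.98594665527344), 29.647939682006836) [ 456.5938325  -247.23896875  125.        ]
rim 855 [ 489.7 -105.1   90.8] ((489.400390625, -106.60398864746094), (90.82523345947266, 89.9372329711914), 87.12246704101562) ((489.2453308105469, -106.52763366699219), 45.92210006713867) [ 489.89922796 -103.91852138   91.        ]
knob 314 [ 634.4 -128.7   44.6] ((634.3328247070312, -128.5657958984375), (24.43952178955078, 24.840757369995117), 84.89168548583984) ((634.4652709960938, -128.4738311767578), 12.688199043273926) [634, -130]
disc 3007 [ 635.3 -129.1   13.8] ((635.0344848632812, -128.158203125), (90.34808349609375, 90.31478118896484), 86.62744903564453) ((634.6439819335938, -128.44386291503906), 45.86679458618164) [634, -130]
3.5167 [ 507.25758833 -185.05228331  330.        ]
```

View pics/w1.png

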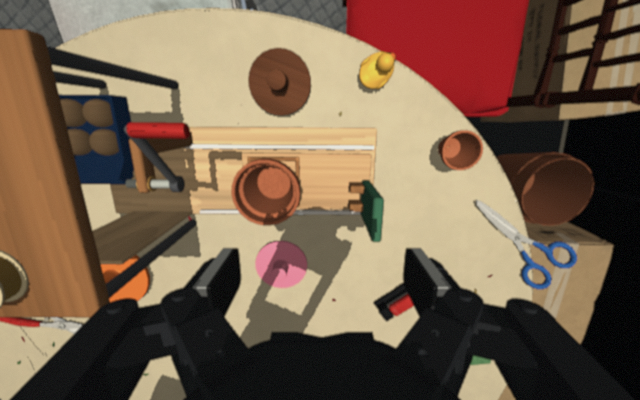

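The wrist picture shows the wooden lid at (280,82), the tab at (372,210), the pot at (266,192) and the red peg at (157,130), with four balls in the cup. I'll shift the stand by about 2 mm, then grip the tab and push the tray in.

```bash
cat >> h.py <<'E'
ST=[522.2,82.0,1.5145]
A=np.degrees(ST[2])-180
E
python3 - <<'E'
from h import *
from plant import ctrl,sensors,optics
st=lambda n:(lambda s:print(n,round(s["t"],2),s["eef_pos"].round(1),s["force"].round(1),round(s["grip_width"],1),round(s["grasp_force"],1)))(sensors.read_state())
ctrl.gripper_to(50)
ctrl.move_ptp(W((-335,52,165)),Rz(A))
print(ctrl.move_l(W((-335,52,115)),vel=100,threshold=15));st("down")
ctrl.gripper_to(5,force=40);st("grip")
r=ctrl.move_l(W((-180,52,115)),vel=110,threshold=25);print(r);st("mid")
r=ctrl.move_l(W((-139,52,115)),vel=50,threshold=15);print(r);st("in")
E
```

```text
False
down 5.38 [ 452.2 -249.8  115.7] [-1.   0.6  0. ] 49.6 0.0
grip 5.78 [ 452.  -250.   115.9] [-0.1 -0.2  3.8] 13.5 41.3
False
mid 7.34 [461.7 -95.  115.9] [4.3 1.  5.8] 13.5 41.7
True
in 8.04 [463.9 -60.9 115.9] [ 0.5 -3.2  1.5] 13.8 41.6
```

Run:
```python
from h import *
from plant import ctrl,sensors,optics
st=lambda n:(lambda s:print(n,round(s["t"],2),s["eef_pos"].round(1),s["force"].round(1),round(s["grip_width"],1),round(s["grasp_force"],1)))(sensors.read_state())
p=sensors.read_state()["eef_pos"]
print(ctrl.move_l(p+[.3,5,0],vel=30,threshold=15));st("in2")
ctrl.gripper_to(45);ctrl.hold(.1)
p=sensors.read_state()["eef_pos"];ctrl.move_l([p[0],p[1],290],vel=200)
pic,X=wrist(optics,sensors,"pics/w2.png")
q=near(X,W((-145,47,125)),45,117,133);print(len(q),cv2.minAreaRect(q[:,:2].astype(np.float32)),W((-145,47,125)))
hs=cv2.cvtColor(pic,cv2.COLOR_RGB2HSV);red=((hs[...,0]<5)|(hs[...,0]>175))&(hs[...,1]>190)
m=red&(np.hypot(X[...,0]-576,X[...,1]+45)<50)&(X[...,2]>150);q=X[m];print(len(q),q.min(0),q.max(0),W((-130,-63.6,193.6)))
st("end")
```

```text
True
in2 8.25 [463.9 -60.8 116. ] [ 0.6 -4.5  1.1] 13.8 43.8
701 ((467.8797302246094, -60.14385986328125), (13.003040313720703, 58.61243438720703), 86.72847747802734) [467.11580204 -60.12575817 125.        ]
841 [571.229165   -65.86048115 194.98009642] [584.30250778 -17.72805435 202.50510792] [578.38458627 -51.37260688 193.6       ]
end 9.82 [463.9 -60.5 288.2] [-0.6  0.2  0.3] 44.7 0.0
```

View pics/w2.png

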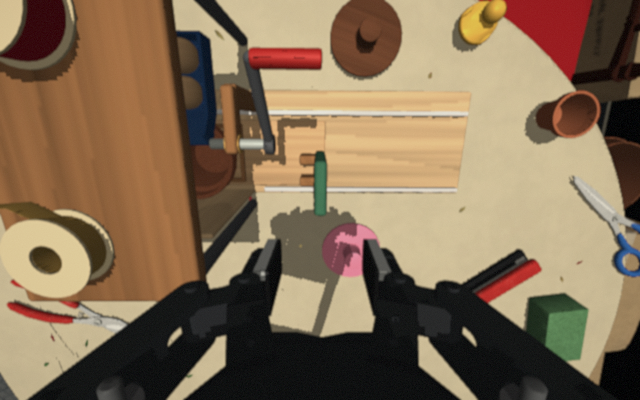

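The tray is at its stop: it travelled 189.7 mm and the tab is where predicted. The peg is at pixel (285,58), as expected. Next I'll grip it and swing.

```bash
cat >> h.py <<'E'
def peg(a,dz=0):
    t=a+np.pi/4;return W((-134,-90*np.cos(t),130+90*np.sin(t)+6+dz))
E
python3 - <<'E'
from h import *
from plant import ctrl,sensors,optics
st=lambda n:(lambda s:print(n,round(s["t"],2),s["eef_pos"].round(1),s["force"].round(1),round(s["grip_width"],1),round(s["grasp_force"],1)))(sensors.read_state())
R=Rz(A+90)
ctrl.move_ptp(peg(0,70),R)
print(ctrl.move_l(peg(0),vel=120,threshold=15));st("at")
ctrl.gripper_to(5,force=30);st("grip")
for a in(.15,.3,.45,.6,.7,.8):
    ctrl.move_l(peg(a),vel=50 if a<.5 else 35);st(a)
ctrl.hold(1.0)
for n in("scene","side"):
    p,d=optics.grab_frame(n);cv2.imwrite(f"pics/{n}1.png",p[:,:,::-1])
    a=p[80:280,255:455] if n=="scene" else p[150:310,240:440]
    cv2.imwrite(f"pics/{n}1c.png",cv2.resize(a[:,:,::-1],(400,400 if n=="scene" else 320),interpolation=cv2.INTER_CUBIC))
a=cv2.imread("pics/scene1c.png");b=np.zeros_like(a);b[:320]=cv2.imread("pics/side1c.png");cv2.imwrite("pics/tip.png",np.hstack([a,b]))
st("end")
E
```

```text
False
at 11.91 [578.7 -55.5 200.3] [0.5 0.3 0.5] 44.9 0.0
grip 12.3 [577.8 -55.5 200.9] [-4.1 -0.   5.8] 12.6 29.4
0.15 12.72 [568.7 -54.9 209.6] [ 2.2 -0.5  2.2] 12.7 29.7
0.3 13.13 [558.2 -54.3 217.3] [4.9 0.7 5.6] 12.8 29.8
0.45 13.55 [546.8 -53.6 223.6] [5.8 1.2 8.4] 12.8 29.5
0.6 14.08 [534.7 -52.9 227.9] [ 6.1  1.4 10.6] 12.9 29.8
0.7 14.49 [525.2 -52.3 229. ] [5.6 1.7 9.9] 13.1 30.3
0.8 14.9 [515.6 -51.7 228.8] [ 3.6  1.7 10.8] 12.9 30.8
end 16.0 [515.7 -51.7 228.9] [ 4.2  2.3 11.2] 12.8 30.9
```

View pics/tip.png

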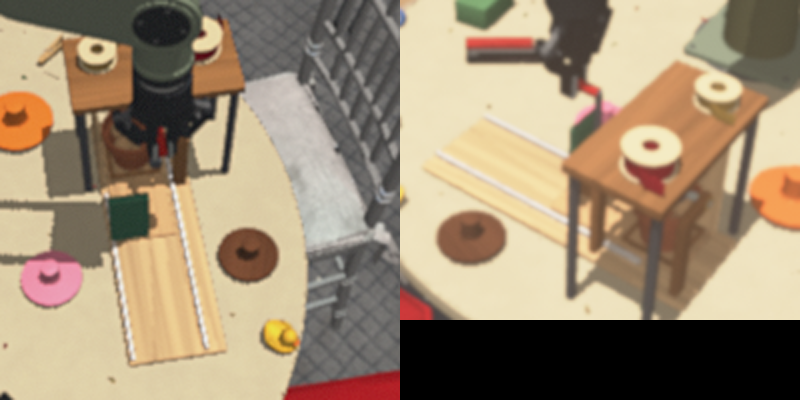

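The cup is tipped to about 0.77 and clears the shelf, but the pot is hidden. I'll nudge slightly further for margin, bring it back level, then check the cup.

Run:
```python
from h import *
from plant import ctrl,sensors,optics
st=lambda n:(lambda s:print(n,round(s["t"],2),s["eef_pos"].round(1),s["force"].round(1),round(s["grip_width"],1),round(s["grasp_force"],1)))(sensors.read_state())
ctrl.move_l(peg(.85),vel=35);ctrl.hold(.6);st(.85)
for a in(.7,.5,.3,.15,0,-.02):
    ctrl.move_l(peg(a),vel=60)
st(0)
ctrl.gripper_to(45);ctrl.hold(.1);st("rel")
ctrl.move_l(peg(0,90),vel=200)
ctrl.move_ptp(W((-270,0,300)),Rz(A))
pic,X=wrist(optics,sensors,"pics/w3.png")
hs=cv2.cvtColor(pic,cv2.COLOR_RGB2HSV);red=((hs[...,0]<5)|(hs[...,0]>175))&(hs[...,1]>190)
m=red&(np.hypot(X[...,0]-576,X[...,1]+45)<60)&(X[...,2]>150);q=X[m];print(len(q),q.min(0),q.max(0))
st("end")
```

```text
0.85 16.88 [511.  -51.4 228.6] [2.5 1.5 9.8] 13.0 31.0
0 19.15 [577.9 -55.5 198.8] [-9.1 -1.7  6.4] 12.4 33.1
rel 19.66 [579.7 -55.3 198.3] [-0.6 -0.7  0.2] 44.8 0.0
1114 [570.96431521 -67.78851888 190.67235466] [586.25752877 -17.9211199  202.92984322]
end 21.5 [ 506.9 -187.   299.1] [ 0.6 -0.  -0.5] 45.1 0.0
```

View pics/w3.png

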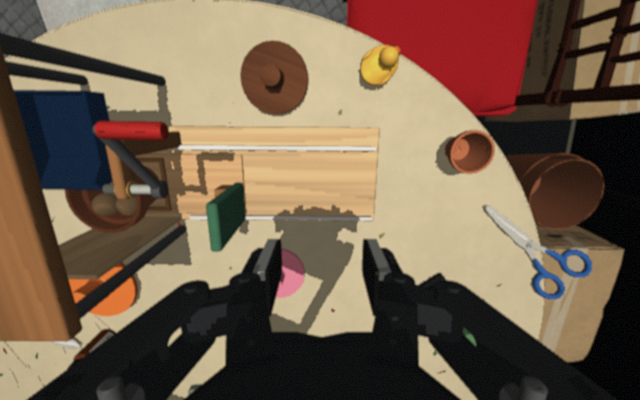

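The cup at (65,138) is empty and level, and the balls are in the pot at (115,205). Next I'll draw the tray out.

Run:
```python
from h import *
from plant import ctrl,sensors,optics
st=lambda n:(lambda s:print(n,round(s["t"],2),s["eef_pos"].round(1),s["force"].round(1),round(s["grip_width"],1),round(s["grasp_force"],1)))(sensors.read_state())
ctrl.move_ptp(W((-145,52,185)),Rz(A))
print(ctrl.move_l(W((-145,52,115)),vel=120,threshold=15));st("down")
ctrl.gripper_to(5,force=40);st("grip")
print(ctrl.move_l(W((-300,52,115)),vel=110,threshold=25));st("mid")
print(ctrl.move_l(W((-341,52,115)),vel=50,threshold=15));st("out")
p=sensors.read_state()["eef_pos"];print(ctrl.move_l(p+[-.3,-5,0],vel=30,threshold=15));st("out2")
ctrl.gripper_to(45);ctrl.hold(.1)
p=sensors.read_state()["eef_pos"];ctrl.move_l([p[0],p[1],200],vel=200)
ctrl.move_ptp(W((-270,0,330)),Rz(A))
pic,X=wrist(optics,sensors,"pics/w4.png")
for nm,c,r,lo,hi in(("tab",W((-335,47,125)),45,117,133),("rim",W((-190,22,91)),60,86,98),("knob",[634,-130],25,38,52)):
    q=near(X,c,r,lo,hi);print(nm,len(q),cv2.minAreaRect(q[:,:2].astype(np.float32)),cv2.minEnclosingCircle(q[:,:2].astype(np.float32))[0],np.median(q[:,2]))
st("end")
```

```text
False
down 22.98 [463.2 -60.6 115.9] [ 0.2  0.9 -0.1] 44.8 0.0
grip 23.35 [463.  -60.8 116.1] [-1.  -4.7  4.5] 13.5 42.4
False
mid 24.91 [ 453.3 -214.9  116.1] [-3.9 -0.9  7.5] 13.3 43.0
True
out 25.64 [ 451.  -250.5  116.1] [-1.3  2.5  4.6] 13.2 42.4
True
out2 25.85 [ 451.  -250.6  116.1] [-1.   4.   4.3] 13.5 44.4
tab 521 ((456.2387390136719, -249.75254821777344), (14.514494895935059, 58.77305221557617), 86.3933334350586) (456.1826171875, -250.64309692382812) 125.0052480931478
rim 866 ((489.2353820800781, -107.1089859008789), (90.3677978515625, 90.86676788330078), 73.71866607666016) (489.3435974121094, -106.51069641113281) 91.13311251308367
knob 324 ((634.50244140625, -128.34486389160156), (25.392797470092773, 24.144432067871094), 43.29188919067383) (634.8480834960938, -128.3770751953125) 44.557363434811776
end 27.65 [ 505.3 -187.4  326.4] [-0.1 -0.7 -0.3] 45.0 0.0
```

View pics/w4.png

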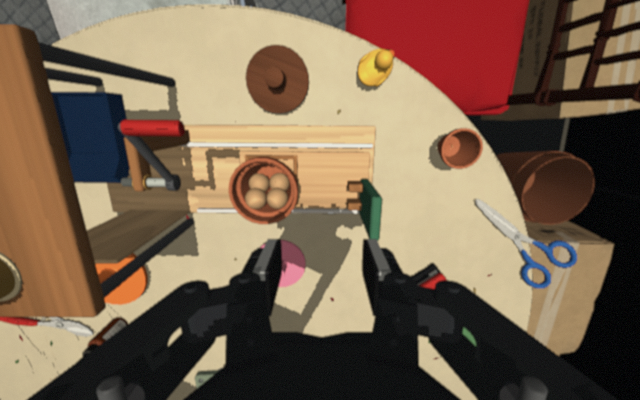

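All four balls are in the pot at pixel (264,190) and the tray is fully out. Next comes the lid.

Run:
```python
from h import *
from plant import ctrl,sensors,optics
st=lambda n:(lambda s:print(n,round(s["t"],2),s["eef_pos"].round(1),s["force"].round(1),round(s["grip_width"],1),round(s["grasp_force"],1)))(sensors.read_state())
L=np.array([634.5,-128.4,0]);P=np.array([489.3,-106.8,0]);R=Rz(A);z=lambda h:np.array([0,0,h])
ctrl.move_ptp(L+z(110),R)
print(ctrl.move_l(L+z(43),vel=80,threshold=8));st("at")
ctrl.gripper_to(15,force=40);st("grip")
ctrl.move_l(L+z(190),vel=100);st("lift")
ctrl.move_l(P+z(190),vel=100)
ctrl.hold(.2);ctrl.move_l(P+z(142),vel=80);ctrl.hold(.2);st("above")
r=ctrl.move_l(P+z(122),vel=15,threshold=4);print(r);st("contact")
```

```text
False
at 29.66 [ 635.1 -128.6   43.6] [ 0.9 -0.4  1.1] 44.8 0.0
grip 29.98 [ 635.3 -128.6   44.1] [-0.1  0.7  3.1] 23.5 39.3
lift 31.59 [ 634.  -128.2  188.9] [-0.4  0.3 -0.6] 23.1 39.0
above 34.36 [ 489.8 -107.   142.7] [-1.   0.5 -0.1] 23.5 39.0
True
contact 35.23 [ 489.2 -106.8  129. ] [-0.7  0.2  4.4] 23.5 39.6
```

Contact came at TCP z = 129.0, and the lid should seat at about 129. I'll release it and verify.

Run:
```python
from h import *
from plant import ctrl,sensors,optics
ctrl.gripper_to(45);ctrl.hold(.2)
p=sensors.read_state()["eef_pos"];ctrl.move_l([p[0],p[1],220],vel=120)
ctrl.move_ptp(W((-270,0,330)),Rz(A));ctrl.hold(.3)
pic,X=wrist(optics,sensors,"pics/w5.png")
P=[489.3,-106.8]
q=near(X,P,50,94,104);c=np.linalg.lstsq(np.c_[q[:,:2]-P,np.ones(len(q))],q[:,2],rcond=None)[0]
print("disc",len(q),cv2.minEnclosingCircle(q[:,:2].astype(np.float32)),c)
k=near(X,P,30,125,136);print("knob",k.mean(0))
print(sensors.read_state()["t"])
```

```text
disc 3287 ((488.9249572753906, -105.84646606445312), 45.83735656738281) [-2.70192149e-03  1.36399376e-03  9.89333097e+01]
knob [ 489.54926179 -106.35089879  129.61545687]
37.6417
```

View pics/w5.png

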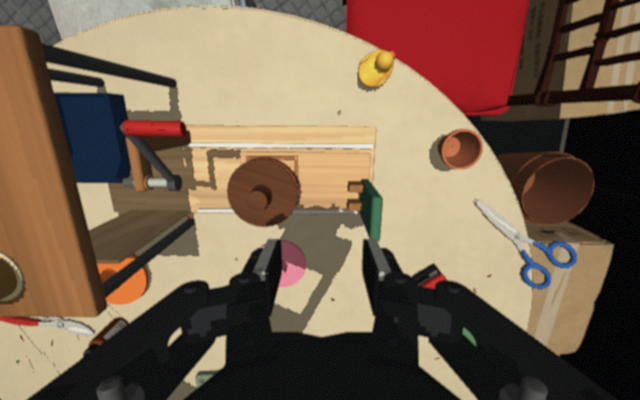

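The lid at (263,190) is seated with its disc top at about 98.5 mm, tilted less than 0.3°. The duck and the small pot are undisturbed.

```bash
python3 -c "
from plant import ctrl
print(ctrl.finish_job())"
```

```text
the job is handed in; nothing more can be done
None
```

The job is handed in at about 38 s: all four balls are in the pot, the cup is back level, the tray is fully out, and the dark wooden lid is seated level; the shelf, duck and small pot look undisturbed in the last picture.

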